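# Fetch the brush from behind the glaze jars

### The arm

A 7-joint arm with a two-finger parallel gripper is mounted at the origin on a cart in front of the work surface, level with it; the furniture and walls round the work are solid. World frame = base frame: x ahead of the robot, y to its left, z up, the work surface at z = 0. Lengths are in mm, angles in rad, forces in N, time in s.
With the tool pointing down it reaches from about 400 to 900 mm from the base axis. Payload 5.6 kg.
Tool frame: the origin (TCP) lies midway between the tips of the shut fingers; the grasp point (between the pads) lies 19 mm behind it; z points along the fingers, y is the line along which they close (so a half turn about z gives the same grasp; the last joint's range is limited). The gripper opens to 92 mm and grips with 3 to 60 N. Pads are 20 mm wide; open, the fingers measure 128 mm over their backs; the gripper's body (75 mm by 189 mm) begins 69 mm behind the grasp point.
Start: joints at [1.257, 0.468, -0.012, 1.603, 0.006, 1.071, -0.056], TCP at [173.833, -626.332, 186.192] pointing down, gripper open.
Joint ranges: [-2.53, 2.53], [-0.31, 2.02], [-1.57, 1.55], [0.28, 2.44], [-1.29, 4.43], [0.15, 1.84], [-2.92, 2.92]. Speed limits (rad/s): [2.57, 2.57, 3.14, 3.14, 3.14, 3.14, 3.14].

### API

Orientations are given as a rotation vector (axis times angle).
In Python, from cell import robot, grip, kin, viewer gives the robot as it stands. Calls block until the motion is done:
- robot.movep(position, orientation): joint-space move of the TCP to a pose.
- robot.servo_line(position, feed=150, rotation=None): straight line of the TCP; rotation=None keeps the orientation; feed is the mean speed in mm/s.
- robot.goto_joints(angles): joint-space move.
- grip(opening, newtons=None): opening from 0.0 (shut) to 1.0 (fully open); newtons is the grip in N (None keeps the last); returns when the fingers have stopped.
- robot.hold(seconds).
- kin.ik(position, orientation): joint angles nearest the present ones, or None.
- robot.observe(): the state.
- viewer.read_camera(name): name is "scene" or "side" or "wrist"; returns the picture (420x560x3 uint8, red, green, blue); there is no depth.
- viewer.camera_info(name): a dict with "camera_matrix" (3x3 intrinsics, pixels), "R" (3x3) and "t" (3): a world point X has camera coordinates R X + t. Camera axes: x right, y down, z forward; pixel columns grow to the right and rows downward; lengths in mm; the calibration is good to about 2 mm. The wrist camera is an equidistant fisheye: a pixel r from the principal point sees the ray r / f radians off the axis. A picture is of the moment at which its call begins: read the wrist's pose just before it. camera_info takes no time and is no camera call; for the wrist camera it gives the pose at the moment of the call.
A pose or a line that the arm cannot do raises robot.IKError and nothing moves.
- robot.job_done(): hands the job in; it is judged then, once.
Trained networks look in the newest picture that a camera, given by its name, has taken for a name from the list of things; names that differ only in an ending like _2 or _b are one class to them, and where a whole thing is asked for, a point or a joint stands for the part that bears it (a point fixed in the world has none). Each returns a list of dicts, best first, with "confidence" (0 to 1); they miss things now and then, are a little off and sometimes report something else, mostly with a low value. They report only what shows in the picture. A call takes as long as a camera call. They do not tell look-alikes from the thing itself.
- viewer.silhouettes(name, camera): "mask" (420x560 bool, what is visible of it).
- viewer.pinpoint(name, camera): "at" ([x, y, z] in mm, in the coordinates of the camera as it stood for that picture, good to about 4 mm: a listed point, or the origin of a listed thing).
The state is a dict: "t": time; "joints": joint angles; "joint_velocities": joint speeds; "joint_torque": joint torques, N m; "tcp_pos": TCP position; "tcp_rot": TCP orientation; "contact_force": force on the tool from outside, world axes, zero at the start; "wrist_torque": the same for the moment, N m; "grip_width": opening from 0.0 (shut) to 1.0 (fully open); "grip_force": force on a finger pad.
Only numpy, scipy, OpenCV 4.12 (cv2) and the standard library are available. Lean on these libraries where they do the work, as an engineer would, in place of code of your own. Each camera call takes 0.05 s, during which the arm holds its last target. There are 200 camera calls.

### The job

The glaze brush lies behind the three glaze jars on the jar rack. Move all three jars out of the way onto the plain side board, standing upright; only then take the brush and lay it lengthwise in both notches of the brush rest. Once the brush is on the rest, put each jar back upright on the very seat where it stood at the start.

Things in the scene. Friction and masses are not known exactly. Their poses are not given: they have to be found in the camera images.
- jar_large: the largest glaze jar: teal body, dark blue screw lid, 66 mm across, 94 mm tall; origin at the centre of its underside, z up. Grip it round the body 20 to 60 mm above its underside. It starts on one of the rack's three seats
- jar_medium: the middle-sized glaze jar: orange-brown body, white lid, 58 mm across, 80 mm tall; origin at the centre of its underside, z up. Grip it 20 to 50 mm above its underside. It starts on one of the rack's three seats
- jar_small: the smallest glaze jar: cream body, red lid, 52 mm across, 66 mm tall; origin at the centre of its underside, z up. Grip it 20 to 42 mm above its underside. It starts on one of the rack's three seats
- brush: glaze brush with a straight wooden handle, 204 mm long, 17 to 20 mm wide, 9 to 11 mm thick, lying flat; origin at the middle of its underside, x along its length, z up; balances at its middle. It starts across the rack behind the jars, its underside on the rack's base, too close behind them for a finger to pass between
- jar_rack: plywood jar rack, fixed, 136 mm in x, 248 mm in y; origin under its centre, x from its open front to its back, y to its left, z up. Base top 8 mm above the origin; lips 22 mm high at the back (inner face x = +60 mm) and sides (inner faces y = +-120 mm). Three seats, thin dark rings, at x = -30 mm, y = -76, 0, +76 mm; the brush starts near x = +18 mm, along y
- side_board: plain flat light wooden board, fixed, 230 mm in x, 100 mm in y, 8 mm thick, to the left or the right of the rack; origin under its centre, x along its length, z up; the top is 8 mm above the origin. It has room for three jars in a row along x, 74 mm apart
- brush_rest: dark wooden brush rest, fixed, on the other side of the rack from the board; origin under its centre, x along the line through both notches, z up. Foot plate 160 mm in x, 70 mm in y, 6 mm thick; two saddles 16 mm thick stand across it at x = +-62 mm, each with a notch 44 mm wide in y, notch floor 16 mm above the origin, horns up to 28 mm. Between the saddles it is open down to the plate
Things that resemble listed ones, but are neither listed nor needed, are in the scene too. There is more than one size of the jar_medium; the one meant has the size given above.

How it is judged (in metres and radians):
On the way, in this order (a step that is already met when the one before it is completed fails the run):
1. all three jars stand upright on the side board while the brush still lies on the rack (x of jar_large in the frame of side_board between -0.112 and 0.112 m and y of jar_large in the frame of side_board between -0.047 and 0.047 m and z of jar_large in the frame of side_board between 0.004 and 0.013 m and angle between each of jar_large, jar_medium, jar_small's own z axis and vertical below 0.1 rad and linear speed of each of jar_large, jar_medium, jar_small below 0.03 m/s and x of jar_medium in the frame of side_board between -0.112 and 0.112 m and y of jar_medium in the frame of side_board between -0.047 and 0.047 m and z of jar_medium in the frame of side_board between 0.004 and 0.013 m and x of jar_small in the frame of side_board between -0.112 and 0.112 m and y of jar_small in the frame of side_board between -0.047 and 0.047 m and z of jar_small in the frame of side_board between 0.004 and 0.013 m and x of brush in the frame of jar_rack between -0.02 and 0.055 m and y of brush in the frame of jar_rack between -0.05 and 0.05 m and z of brush in the frame of jar_rack between 0 and 0.02 m), for 0.2 s.
2. the brush lies in both notches of the rest while the jars still stand on the side board (x of brush in the frame of brush_rest between -0.035 and 0.035 m and y of brush in the frame of brush_rest between -0.0145 and 0.0145 m and z of brush in the frame of brush_rest between 0.011 and 0.021 m and angle between the x axis of brush and the x axis of brush_rest, either way round below 0.2 rad and linear speed of each of brush, jar_large, jar_medium, jar_small below 0.03 m/s and x of jar_large in the frame of side_board between -0.112 and 0.112 m and y of jar_large in the frame of side_board between -0.047 and 0.047 m and z of jar_large in the frame of side_board between 0.004 and 0.013 m and angle between each of jar_large, jar_medium, jar_small's own z axis and vertical below 0.1 rad and x of jar_medium in the frame of side_board between -0.112 and 0.112 m and y of jar_medium in the frame of side_board between -0.047 and 0.047 m and z of jar_medium in the frame of side_board between 0.004 and 0.013 m and x of jar_small in the frame of side_board between -0.112 and 0.112 m and y of jar_small in the frame of side_board between -0.047 and 0.047 m and z of jar_small in the frame of side_board between 0.004 and 0.013 m), for 0.2 s.
At the end, for the whole second after the job is handed in: Each jar stands upright and at rest within 15 mm of where it stood at the start; the brush lies at rest on the rest's notch floors, lengthwise (within 11 degrees), its middle within 35 mm of the rest's centre along it and 14 mm across it (x of brush in the frame of brush_rest between -0.035 and 0.035 m and y of brush in the frame of brush_rest between -0.0145 and 0.0145 m and z of brush in the frame of brush_rest between 0.011 and 0.021 m and angle between the x axis of brush and the x axis of brush_rest, either way round below 0.2 rad and linear speed of brush below 0.03 m/s and distance of each of jar_large, jar_medium, jar_small from where it was at the start of the episode below 0.015 m and linear speed of each of jar_large, jar_medium, jar_small below 0.02 m/s and angle between each of jar_large, jar_medium, jar_small's own z axis and vertical below 0.1 rad); the robot touches nothing.
It fails at once if a jar is tipped more than 35 degrees (angle between any of jar_large, jar_medium, jar_small's own z axis and vertical above 0.6 rad).
It also fails if it takes over 144 s, if anything falls off the work surface, if the arm or the gripper's body presses on something with over 40 N, if the wrist force passes 120 N, or if a joint passes its speed limit or range.

## Working session

There is one attempt and no reset: what is moved stays moved. The work goes in short steps, each a Python script; the robot and the scene stay as the last script left them, time stands still between calls to the robot, and variables do not carry over. Pictures are saved under pics/ and viewed, at most 14 in all, crops included, and the job is handed in when it is done.

```bash
ls; mkdir -p pics; python3 - <<'E'
from cell import robot, grip, kin, viewer
import cv2, numpy as np
ims=[]
for c in ["scene","side"]:
    im=viewer.read_camera(c); cv2.imwrite(f"pics/{c}0.png",im[:,:,::-1])
    ci=viewer.camera_info(c); R=np.array(ci["R"]);t=np.array(ci["t"])
    print(c,"cam at",(-R.T@t).round())
    for n in ["jar_large","jar_medium","jar_small","brush","jar_rack","side_board","brush_rest"]:
        print(n,[(round(d["confidence"],2),(R.T@(np.array(d["at"])-t)).round().tolist()) for d in viewer.pinpoint(n,c)])
s=robot.observe(); print(s["t"],s["tcp_pos"],s["tcp_rot"],s["contact_force"])
E
```

```text
pics
scene cam at [-387.  632.  857.]
jar_large [(0.69, [513.0, -1.0, 5.0]), (0.53, [511.0, 73.0, 6.0])]
jar_medium [(0.97, [519.0, -79.0, 5.0]), (0.86, [573.0, -398.0, -2.0]), (0.8, [412.0, -117.0, -2.0])]
jar_small []
brush []
jar_rack [(0.71, [543.0, 4.0, 5.0])]
side_board [(0.93, [463.0, 263.0, 0.0])]
brush_rest [(0.78, [461.0, -269.0, -2.0])]
side cam at [ 457. 1210.  520.]
jar_large [(0.97, [514.0, -5.0, 9.0])]
jar_medium [(0.89, [573.0, -399.0, 4.0]), (0.66, [413.0, -116.0, -8.0])]
jar_small [(0.97, [512.0, 72.0, 6.0])]
brush [(0.41, [561.0, -3.0, 9.0])]
jar_rack [(0.62, [543.0, 0.0, 3.0])]
side_board [(0.57, [464.0, 264.0, -3.0])]
brush_rest [(0.53, [459.0, -272.0, 2.0])]
0.8 [ 173.82387849 -626.35792755  186.25471035] [ 3.11272700e+00  4.23934269e-01 -5.71602053e-05] [-0.46312001  0.05876243 -0.02358048]
```

```bash
python3 -c "
import cv2,numpy as np
a=cv2.imread('pics/scene0.png');b=cv2.imread('pics/side0.png')
cv2.imwrite('pics/s2.png',cv2.resize(a,(800,600)));cv2.imwrite('pics/d2.png',cv2.resize(b,(800,600)))"
```

```text
(no output)
```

View pics/s2.png

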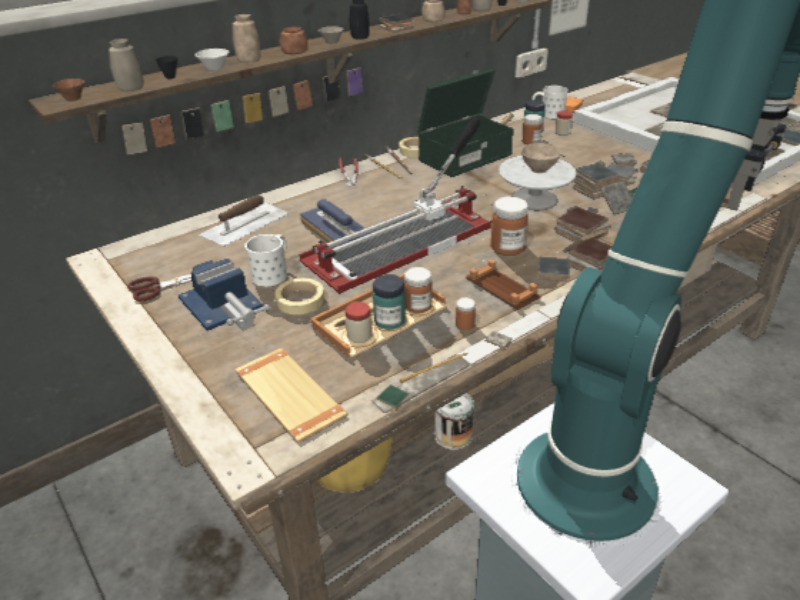

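View pics/d2.png

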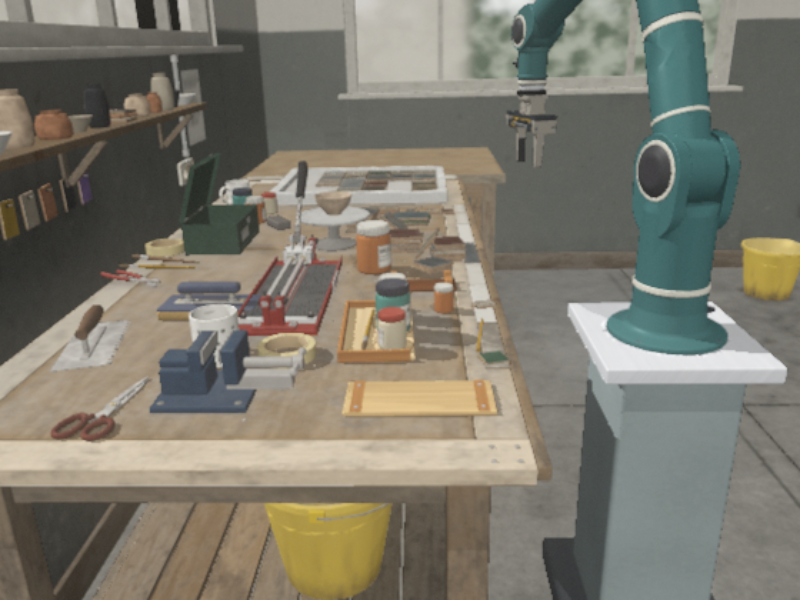

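The rack has small, large and medium jars at y≈+72, 0 and -79. The board is at y≈263 and the rest at y≈-270. The look-alike medium jars are off the rack, and a tile cutter stands behind it. Next I'll use the wrist camera for a precise measurement.

```bash
cat > h.py <<'E'
from cell import robot, grip, kin, viewer
import cv2, numpy as np
from scipy.spatial.transform import Rotation as Ro
def rv(psi):
    "tool down, closing line (tool y) at angle psi from world x"
    a=min([psi-np.pi/2,psi+np.pi/2],key=lambda a:abs(np.arctan2(np.sin(a),np.cos(a))))
    return rvx(a)
def rvx(a): # tool x axis at angle a
    return (Ro.from_euler('z',a)*Ro.from_euler('x',np.pi)).as_rotvec()
def info(c):
    ci=viewer.camera_info(c); return np.array(ci["camera_matrix"]),np.array(ci["R"]),np.array(ci["t"])
def shot(c,fn=None):
    K=info(c); im=viewer.read_camera(c)
    if fn: cv2.imwrite(f"pics/{fn}.png",im[:,:,::-1])
    return im,K
def pins(n,c,K):
    return [(round(d["confidence"],2),(K[1].T@(np.array(d["at"])-K[2])).round(1).tolist()) for d in viewer.pinpoint(n,c)]
def ground(px,K,z,c="wrist"):
    "pixels (N,2) -> world xy at height z"
    M,R,t=K; p=(np.asarray(px,float)-M[:2,2])/[M[0,0],M[1,1]]
    if c=="wrist":
        r=np.linalg.norm(p,axis=1,keepdims=True)+1e-9
        d=np.hstack([p/r*np.sin(r),np.cos(r)])
    else: d=np.hstack([p,np.ones((len(p),1))])
    d=d@R; o=-R.T@t
    return (o+d*((z-o[2])/d[:,2:]))[:,:2]
def rect(n,c,K,z):
    "minAreaRect of the silhouette projected to plane z: centre, size, angle(deg) of long side"
    out=[]
    for d in viewer.silhouettes(n,c):
        ys,xs=np.nonzero(d["mask"])
        w=ground(np.c_[xs,ys],K,z,c).astype(np.float32)
        (x,y),(a,b),g=cv2.minAreaRect(w)
        if a<b: a,b,g=b,a,g+90
        out.append((round(d["confidence"],2),round(x,1),round(y,1),round(a,1),round(b,1),round((g+90)%180-90,1)))
    return out
E
python3 - <<'E'
from h import *
p=robot.observe()["tcp_pos"]
robot.servo_line([p[0],p[1],330])
N=["jar_large","jar_medium","jar_small","brush","jar_rack","side_board","brush_rest"]
for i,(xy) in enumerate([(440,-250),(460,0),(430,230)]):
    robot.movep([xy[0],xy[1],360],rvx(0))
    im,K=shot("wrist",f"w{i}")
    if i==0: print("cam",-K[1].T@K[2],robot.observe()["tcp_pos"],K[0][0])
    for n in N:
        q=pins(n,"wrist",K)
        if q: print(i,n,q)
    for n,z in [("brush",18),("jar_rack",8),("side_board",8),("brush_rest",6)]:
        q=rect(n,"wrist",K,z)
        if q: print(i,"rect",n,q)
s=robot.observe();print(s["t"],s["joints"])
cv2.imwrite("pics/w01.png",cv2.resize(np.hstack([cv2.imread(f"pics/w{i}.png") for i in range(2)]),(800,300)))
E
```

```text
cam [ 511.36108294 -251.51255835  558.59750991] [ 439.5500321  -251.18479803  359.77068016] [325.1922621    0.         277.81062802]
0 jar_large [(0.76, [511.2, -4.3, 7.7])]
0 jar_medium [(0.92, [576.0, -402.5, 1.4]), (0.89, [412.8, -119.6, 1.7]), (0.58, [515.8, -80.3, 8.8])]
0 jar_small [(0.8, [515.3, 73.4, 10.4])]
0 brush [(0.85, [561.4, 4.0, 9.3])]
0 jar_rack [(0.65, [544.9, -0.7, 1.7]), (0.61, [515.8, -82.4, 7.5])]
0 side_board [(0.75, [460.4, 263.4, 1.0])]
0 brush_rest [(0.7, [460.5, -269.8, -3.3])]
0 rect brush [(0.71, 560.9, -3.7, 190.8, 9.1, 87.9)]
0 rect jar_rack [(0.7, 545.6, 3.2, 266.8, 139.7, -87.6)]
0 rect side_board [(0.67, 464.8, 258.9, 230.0, 109.8, 0.8)]
0 rect brush_rest [(0.72, 461.2, -269.3, 158.9, 72.0, 1.8)]
1 jar_large [(0.64, [509.0, -1.0, 8.4])]
1 jar_medium [(0.91, [412.4, -121.1, 1.3]), (0.87, [515.5, -84.4, 11.6]), (0.55, [575.2, -398.1, 2.2])]
1 jar_small [(0.85, [514.6, 72.9, 6.3]), (0.39, [464.9, 261.9, -2.3])]
1 brush [(0.91, [558.1, 2.3, 11.5])]
1 jar_rack [(0.84, [543.8, -0.5, 1.4])]
1 side_board [(0.62, [464.4, 261.5, -1.6])]
1 brush_rest [(0.85, [4
[... 230 characters left out ...]
.0, 160.2, 81.7, 2.7)]
2 jar_large [(0.9, [509.5, -2.2, 8.8])]
2 jar_medium [(0.98, [516.9, -83.7, 8.4]), (0.87, [414.3, -120.1, 3.6]), (0.75, [576.1, -402.1, -0.7])]
2 jar_small [(0.73, [512.0, 73.9, 8.5])]
2 brush [(0.65, [561.2, -0.7, 7.7])]
2 jar_rack [(0.71, [541.3, 1.1, -1.3])]
2 side_board [(0.93, [462.0, 262.8, 0.0]), (0.69, [515.1, -84.7, 5.4]), (0.44, [563.6, 0.3, 10.7])]
2 brush_rest [(0.69, [460.3, -272.1, -1.3])]
2 rect jar_rack [(0.6, 546.4, -3.5, 266.3, 139.2, -87.9)]
2 rect side_board [(0.57, 464.6, 263.6, 227.8, 99.3, 0.1)]
2 rect brush_rest [(0.65, 460.7, -276.2, 158.9, 92.0, 1.2)]
7.3083 [ 0.15529645  0.11618669 -0.77051262  1.71095385  0.08286949  1.34780657
 -2.20112367]
```

View pics/w1.png

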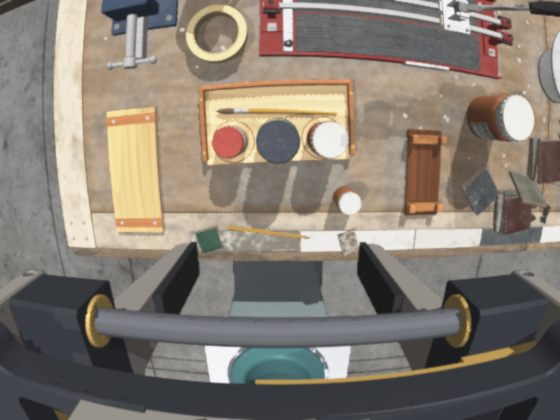

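View pics/w0.png

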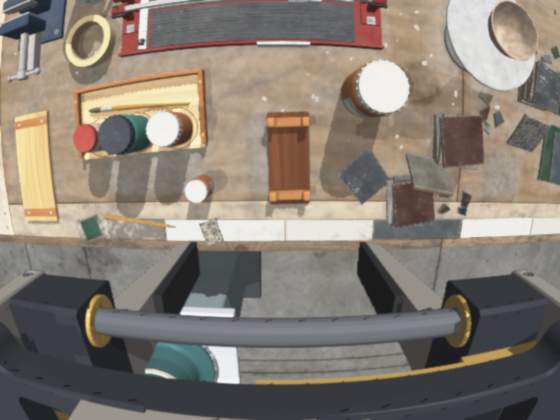

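```bash
cat >> h.py <<'E'
PI=np.pi; YAW=0.035
#       rack xy        board xy   tcp z   width
JARS={"jar_small":((512.5,73.5),(537,262.5),29,52),
      "jar_large":((512.5,-2),(463,262.5),34,66),
      "jar_medium":((517,-80),(389,262.5),31,58)}
AR=PI/2+YAW; AB=PI+0.005
def transfer(src,a0,dst,a1,z,w,F=25):
    H=z+125
    robot.movep([*src,H],rvx(a0)); grip(1.0)
    robot.servo_line([*src,z],feed=160)
    grip(0.0,F); s=robot.observe()
    print("grip mm",round(s["grip_width"]*92,1),"want",w,"F",round(s["grip_force"],1),"t",round(s["t"],1))
    if abs(s["grip_width"]*92-w)>8: grip(1.0); raise SystemExit("bad grip")
    robot.servo_line([*src,H],feed=160)
    robot.movep([*dst,H],rvx(a1))
    robot.servo_line([*dst,z+12],feed=200); robot.servo_line([*dst,z+1],feed=40)
    print("held mm",round(robot.observe()["grip_width"]*92,1),"cf",robot.observe()["contact_force"].round(1))
    grip(1.0); robot.servo_line([*dst,H],feed=200)
    s=robot.observe(); print("t",round(s["t"],1),"q",s["joints"].round(2))
E
python3 - <<'E'
from h import *
robot.movep([460,80,300],rvx(AR))
src,dst,z,w=JARS["jar_small"]
transfer(src,AR,dst,AB,z,w)
im,K=shot("side","s1")
for n in JARS: print(n,pins(n,"side",K))
im,K=shot("wrist","w3")
for n in list(JARS)+["brush"]: print(n,pins(n,"wrist",K))
cv2.imwrite("pics/s1w3.png",np.hstack([cv2.imread("pics/s1.png")[80:380,180:560],cv2.imread("pics/w3.png")[:300]]))
E
```

```text
grip mm 47.5 want 52 F 22.4 t 11.6
held mm 47.6 cf [-0.2  0.4 -2.8]
t 16.1 q [ 0.21  0.66 -1.02  1.72  0.61  1.12  0.57]
jar_small [(0.89, [537.1, 261.4, 10.2])]
jar_large [(0.73, [516.3, -9.4, 7.1])]
jar_medium [(0.56, [575.1, -401.2, 3.0]), (0.54, [414.3, -118.0, -2.3])]
jar_small [(0.77, [539.8, 263.6, 9.9])]
jar_large [(0.6, [514.4, -3.2, 5.4])]
jar_medium [(0.57, [411.2, -121.5, 1.4])]
brush [(0.62, [560.8, 2.8, 9.1])]
```

```bash
python3 - <<'E'
from h import *
for n in ["jar_large","jar_medium"]:
    src,dst,z,w=JARS[n]; transfer(src,AR,dst,AB,z,w)
robot.movep([440,40,330],rvx(0.0) if 0 else rvx(AR))
im,K=shot("wrist","w4")
for n in list(JARS)+["brush","brush_rest","side_board","jar_rack"]: print(n,pins(n,"wrist",K))
for n,z in [("brush",18),("brush_rest",6)]: print(n,rect(n,"wrist",K,z))
im,K=shot("side","s2b")
for n in JARS: print(n,pins(n,"side",K))
print(robot.observe()["joints"].round(2))
E
```

```text
grip mm 64.1 want 66 F 25.0 t 19.3
held mm 64.7 cf [ 0.4 -0.3 -4.3]
t 23.8 q [ 0.25  0.56 -1.09  1.87  0.57  1.07  0.51]
grip mm 55.7 want 58 F 25.0 t 26.9
held mm 55.6 cf [-0.1  0.3 -3.1]
t 31.8 q [ 0.29  0.47 -1.17  2.01  0.52  1.    0.44]
jar_small [(0.61, [538.1, 262.7, 9.4])]
jar_large [(0.66, [461.2, 260.1, 7.7])]
jar_medium [(0.97, [387.7, 255.9, 9.9]), (0.85, [575.0, -398.9, 0.9]), (0.55, [415.0, -123.9, 1.7])]
brush [(0.74, [563.1, -2.2, 8.8])]
brush_rest []
side_board []
jar_rack [(0.96, [541.5, -0.6, -1.3])]
brush []
brush_rest [(0.45, 461.5, -310.7, 143.4, 16.3, 1.9)]
jar_small [(0.56, [537.6, 260.5, 9.3])]
jar_large [(0.89, [467.7, 258.3, 7.1])]
jar_medium [(0.77, [385.4, 270.4, 11.5]), (0.75, [576.6, -398.7, 1.4]), (0.56, [413.1, -116.8, -3.9])]
[ 1.03  0.08 -1.22  1.84  0.08  1.28 -0.18]
```

View pics/w4.png

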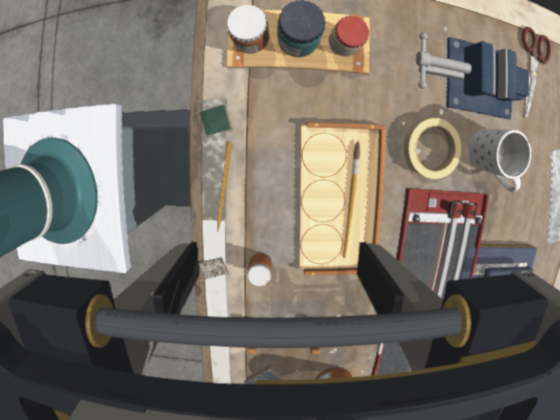

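View pics/s2b.png

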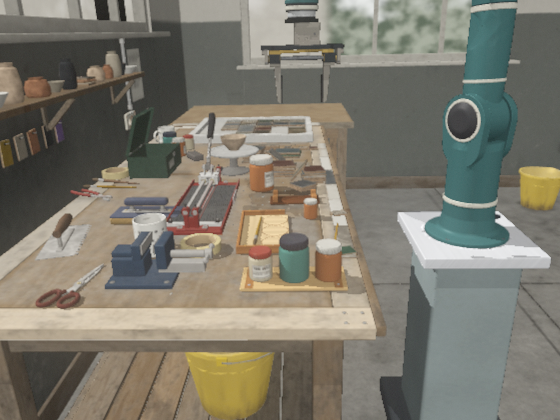

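The three jars stand upright on the board. In w4 the brush runs from about (357,143) to (347,257) and the seat rings are at about (323,155), (323,200) and (321,244). I'll convert these pixels to world positions.

```bash
python3 - <<'E'
from h import *
K=info("wrist")
print("seats",ground([(323,155),(323,200),(321,244)],K,8).round(1).tolist())
print("brush",ground([(357,143),(347,257)],K,15).round(1).tolist())
print("rack corners",ground([(386,128),(381,266),(300,127),(300,269)],K,8).round(1).tolist())
for d in viewer.silhouettes("brush","wrist"): print(d["confidence"])
robot.movep([480,-25,260],rvx(AR))
im,K=shot("wrist","w5")
print(pins("brush","wrist",K)); print(rect("brush","wrist",K,18))
robot.movep([450,-200,330],rvx(0))
im,K=shot("wrist","w6")
print(pins("brush","wrist",K)); print(rect("brush","wrist",K,18))
print(pins("brush_rest","wrist",K),rect("brush_rest","wrist",K,8))
cv2.imwrite("pics/w6b.png",cv2.resize(cv2.imread("pics/w6.png")[:300],(800,429)))
E
```

```text
seats [[511.5, 72.4], [516.0, -1.8], [518.2, -79.0]]
brush [[564.7, 95.5], [564.8, -99.4]]
rack corners [[614.7, 124.0], [632.7, -119.4], [472.4, 115.6], [484.8, -127.0]]
[(0.85, [561.6, 3.9, 9.2])]
[(0.91, 560.6, 2.6, 197.6, 11.4, 88.6)]
[(0.57, [559.2, 3.3, 10.3]), (0.41, [538.9, 262.9, 8.7])]
[(0.64, 560.7, -3.0, 198.2, 12.2, 87.6)]
[(0.83, [462.4, -270.9, -1.0])] [(0.67, 462.2, -269.9, 159.7, 74.2, 1.4)]
```

View pics/w6b.png

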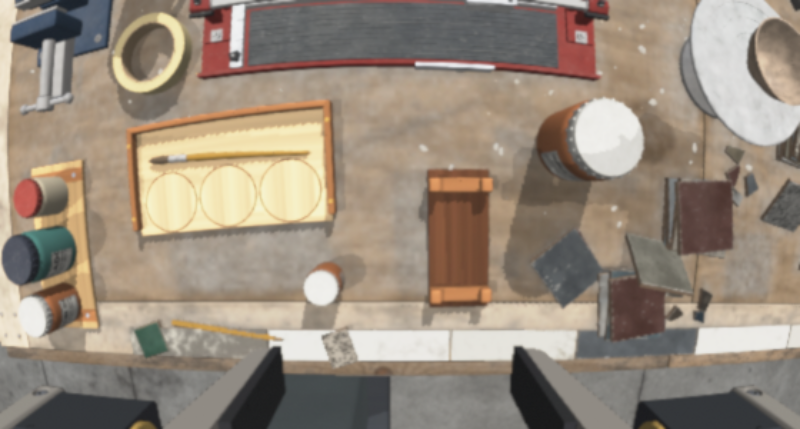

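```bash
python3 - <<'E'
from h import *
A=np.deg2rad(88.2); c=(561,1)
robot.movep([*c,150],rvx(A)); grip(0.38,35)
for z,f in [(45,150),(25,60),(10.5,40)]:
    robot.servo_line([*c,z],feed=f)
    s=robot.observe(); print(z,s["contact_force"].round(1))
    if abs(s["contact_force"]).max()>15: raise SystemExit("contact")
grip(0.0,35); s=robot.observe(); print("w",s["grip_width"]*92,s["grip_force"],s["tcp_pos"].round(1))
robot.servo_line([*c,40],feed=60); robot.servo_line([*c,170],feed=150)
d=(461.5,-270.5); a=np.deg2rad(1.6)
robot.movep([*d,170],rvx(a))
print("w",robot.observe()["grip_width"]*92,robot.observe()["joints"].round(2))
im,K=shot("scene","c3"); print(pins("brush","scene",K))
im,K=shot("wrist","w7"); print(pins("brush","wrist",K))
cv2.imwrite("pics/c3b.png",np.hstack([cv2.imread("pics/c3.png")[80:330,150:500],cv2.imread("pics/w7.png")[:250,80:480]]))
print(robot.observe()["t"])
E
```

```text
45 [-0.2  1.2  0.4]
25 [-0.5 -0.3  0.5]
10.5 [ 0.3  0.5 -0.5]
w 0.28544806379051035 0.0 [561.    1.   10.5]
w 0.5098071392526943 [ 1.07  0.4  -0.74  1.86  0.32  1.   -1.35]
[(0.69, [562.4, 0.5, 8.0])]
[(0.84, [560.8, 1.7, 10.3])]
43.0667
```

View pics/c3b.png

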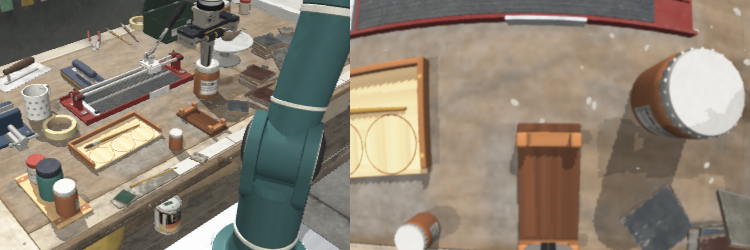

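The fingers shut on nothing and the brush is still on the rack. I'll go back down open and look before closing again.

```bash
python3 - <<'E'
from h import *
A=np.deg2rad(88.2); c=(561,1)
grip(0.38,35)
robot.movep([*c,120],rvx(A)); 
im,K=shot("wrist","w8a"); print(pins("brush","wrist",K),rect("brush","wrist",K,18))
robot.servo_line([*c,25],feed=120); robot.servo_line([*c,10.5],feed=40)
shot("wrist","w8"); im,K=shot("side","s8"); 
print("proj",*[ (K[0]@(K[1]@np.array(p)+K[2])/(K[1]@np.array(p)+K[2])[2]).round() for p in [(561,1,10.5)]])
a=cv2.imread("pics/s8.png"); cv2.imwrite("pics/s8b.png",np.hstack([cv2.resize(a[170:270,200:320],(480,400),interpolation=2),cv2.resize(cv2.imread("pics/w8.png"),(320,400))]))
cv2.imwrite("pics/w8b.png",np.vstack([cv2.imread("pics/w8a.png")[:300],cv2.imread("pics/w8.png")[:300]]))
E
```

```text
[(0.95, [561.0, 0.4, 9.9])] [(0.9, 560.7, 0.7, 197.3, 10.0, 88.1), (0.47, 411.2, 207.7, 118.3, 26.4, -13.7)]
proj [257. 230.   1.]
```

View pics/w8b.png

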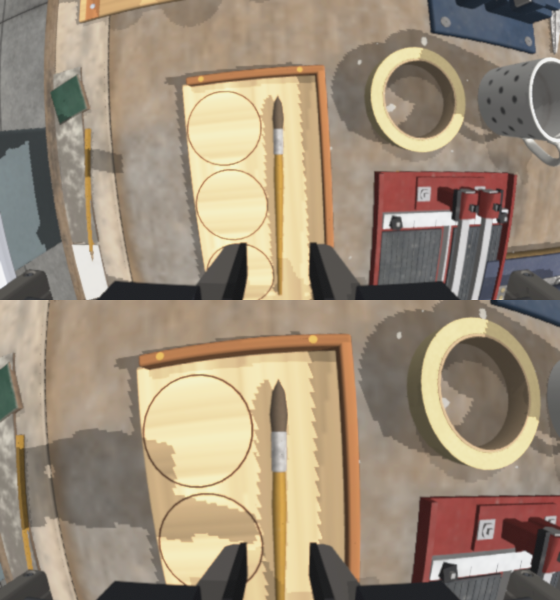

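View pics/s8b.png

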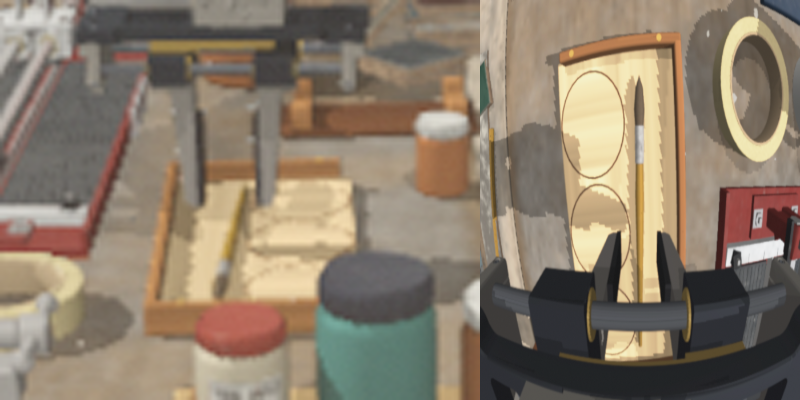

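The brush is centred between the fingers, but the fingertips end about 10 px above the commanded height. I'll probe the bare base with shut fingers to find the true tip height.

```bash
python3 - <<'E'
from h import *
A=np.deg2rad(88.2); c=(510,-2)
robot.servo_line([561,1,50],feed=150); robot.servo_line([*c,50],feed=150); grip(0.0,10)
robot.servo_line([*c,20],feed=80); f0=robot.observe()["contact_force"][2]
z=20
while z>-12:
    z-=2; robot.servo_line([*c,z],feed=40); f=robot.observe()["contact_force"][2]-f0
    if abs(f)>3: break
print(z,f,robot.observe()["tcp_pos"].round(2))
robot.servo_line([*c,40],feed=100); print(robot.observe()["t"])
E
```

```text
-12 0.1148396954789751 [509.9   -2.02 -12.12]
53.2917
```

```bash
python3 - <<'E'
from h import *
c=(510,-2)
robot.servo_line([*c,-8],feed=100); f0=robot.observe()["contact_force"][2]
z=-8
while z>-40:
    z-=1.5; robot.servo_line([*c,z],feed=40); f=robot.observe()["contact_force"][2]-f0
    if abs(f)>3: break
print(z,f,robot.observe()["tcp_pos"].round(2))
shot("wrist","w9"); im,K=shot("side","s9")
robot.servo_line([*c,40],feed=100); print(robot.observe()["t"])
a=cv2.imread("pics/s9.png"); cv2.imwrite("pics/s9b.png",np.hstack([cv2.resize(a[150:270,200:320],(400,400),interpolation=2),cv2.resize(cv2.imread("pics/w9.png"),(400,400))]))
E
```

```text
-21.5 17.93573028291105 [510.2   -1.97 -20.01]
57.0417
```

View pics/s9b.png

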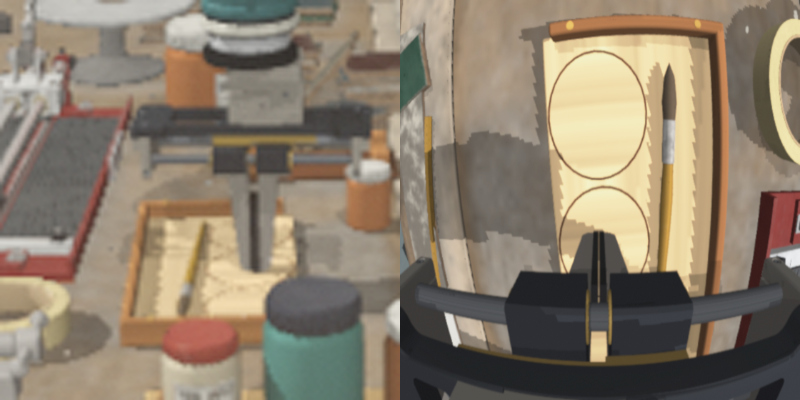

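Contact came at a reported TCP height of about -20 on the base at z = 8, so the real tips sit about 28 mm above the reported TCP. I'll apply that offset from here on.

```bash
echo "ZO=-28.0" >> h.py; python3 - <<'E'
from h import *
A=np.deg2rad(88.2); c=(561,1)
robot.movep([*c,60],rvx(A)); grip(0.38,35)
f0=robot.observe()["contact_force"]
for z,f in [(5,120),(-8,60),(-13,40),(-17,40)]:
    robot.servo_line([*c,z],feed=f)
    df=robot.observe()["contact_force"]-f0; print(z,df.round(1))
    if abs(df).max()>8: break
z=robot.observe()["tcp_pos"][2]
grip(0.0,35); s=robot.observe(); print("w",s["grip_width"]*92,s["grip_force"],s["tcp_pos"].round(1))
if s["grip_width"]*92<5: raise SystemExit
robot.servo_line([*c,20],feed=60); robot.servo_line([*c,110],feed=150)
d=(461.5,-270.5); a=np.deg2rad(1.6)
robot.movep([*d,110],rvx(a))
print("w",robot.observe()["grip_width"]*92,z)
im,K=shot("wrist","w10"); print(pins("brush","wrist",K),rect("brush","wrist",K,110+28))
im,K=shot("side","s10"); print(pins("brush","side",K))
print(robot.observe()["t"])
cv2.imwrite("pics/s10b.png",np.hstack([cv2.resize(cv2.imread("pics/s10.png")[100:220,200:340],(420,360),interpolation=2),cv2.resize(cv2.imread("pics/w10.png"),(380,360))]))
E
```

```text
5 [0.5 1.  0.1]
-8 [ 0.8  0.4 -0.2]
-13 [ 1.   0.6 -0.8]
-17 [ 0.2  1.  -0.6]
w 9.37550543211457 34.99907076358795 [561.1   1.  -16.9]
w 9.699956061128644 -17.24380538695408
[(0.96, [460.8, -269.6, 136.1]), (0.26, [542.6, 1.0, 1.3])] [(0.75, 466.1, -269.1, 195.4, 10.3, 1.7)]
[(0.61, [459.2, -274.8, 135.7])]
62.9167
```

View pics/s10b.png

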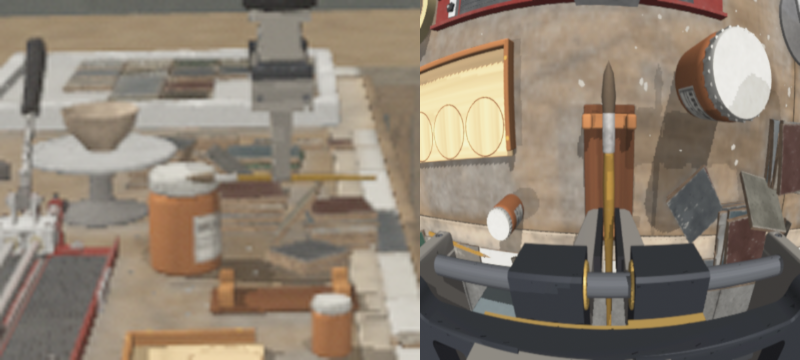

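The brush is held level and lined up over the rest. I'll lower it now.

```bash
python3 - <<'E'
from h import *
d=(461.5,-270.5)
f0=robot.observe()["contact_force"][2]
robot.servo_line([*d,8],feed=120)
z=8
while z>-9.5:
    z-=2; robot.servo_line([*d,z],feed=40); f=robot.observe()["contact_force"][2]-f0
    if abs(f)>3: break
print(z,f)
grip(0.4); robot.servo_line([*d,60],feed=120)
im,K=shot("wrist","w11"); print(pins("brush","wrist",K),rect("brush","wrist",K,24))
print(pins("brush_rest","wrist",K),rect("brush_rest","wrist",K,8))
im,K=shot("side"); print(pins("brush","side",K))
robot.servo_line([*d,130],feed=200); print(robot.observe()["t"])
cv2.imwrite("pics/w11b.png",cv2.imread("pics/w11.png")[:330])
E
```

```text
-10 8.117840416853726
[(0.93, [458.4, -268.2, 16.4])] [(0.8, 470.7, -270.5, 182.8, 10.0, 1.5)]
[(0.64, [462.4, -270.9, -0.7])] []
[(0.59, [461.6, -276.2, 14.5])]
68.325
```

View pics/w11b.png

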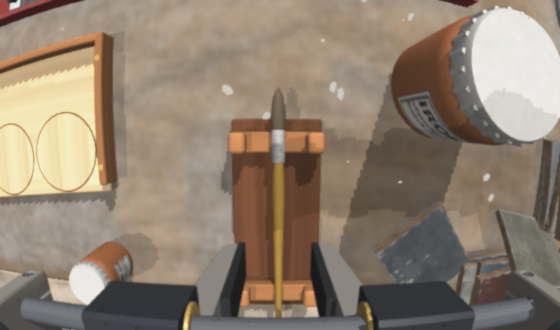

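The brush lies in both notches. Next I'll put the jars back.

```bash
python3 - <<'E'
from h import *
seat={"jar_large":(514,-2),"jar_medium":(517.2,-80),"jar_small":(511.8,73.5)}
robot.movep([420,100,170],rvx(AR))
for n in ["jar_medium","jar_large","jar_small"]:
    src,dst,z,w=JARS[n]; transfer(dst,AB,seat[n],AR,z+ZO,w)
robot.movep([440,0,330],rvx(AR))
im,K=shot("wrist","w12")
for n in list(JARS)+["brush"]: print(n,pins(n,"wrist",K))
im,K=shot("side","s12")
for n in list(JARS)+["brush"]: print(n,pins(n,"side",K))
print(robot.observe()["t"])
cv2.imwrite("pics/e.png",np.hstack([cv2.resize(cv2.imread("pics/s12.png")[100:280,200:400],(400,360),interpolation=2),cv2.resize(cv2.imread("pics/w12.png"),(400,360))]))
E
```

```text
grip mm 56.9 want 58 F 25.0 t 73.0
held mm 56.6 cf [-0.4 -0.8 -2.9]
t 77.9 q [ 0.94  0.62 -1.12  1.92  0.66  1.04 -0.44]
grip mm 64.8 want 66 F 25.0 t 80.9
held mm 64.9 cf [ 0.  -0.  -3.7]
t 85.3 q [ 0.79  0.58 -1.1   1.94  0.61  1.01 -0.56]
grip mm 51.2 want 52 F 25.0 t 88.2
held mm 51.1 cf [ 0.5 -1.  -2.4]
t 92.8 q [ 0.66  0.63 -1.14  1.93  0.67  1.03 -0.75]
jar_small [(0.76, [512.3, 76.5, 7.7]), (0.48, [462.8, 262.3, -3.1])]
jar_large [(0.8, [510.0, -5.2, 7.4])]
jar_medium [(0.94, [517.1, -83.2, 7.2]), (0.87, [575.3, -397.3, 2.2]), (0.8, [414.3, -119.8, 2.1])]
brush [(0.33, [460.8, -271.4, -3.3])]
jar_small [(0.94, [511.8, 70.8, 6.3])]
jar_large [(0.74, [513.0, -5.6, 9.2])]
jar_medium [(0.92, [574.2, -397.6, 2.7]), (0.68, [413.1, -118.7, -6.0])]
brush [(0.5, [465.0, -278.7, 17.8])]
94.2417
```

View pics/e.png

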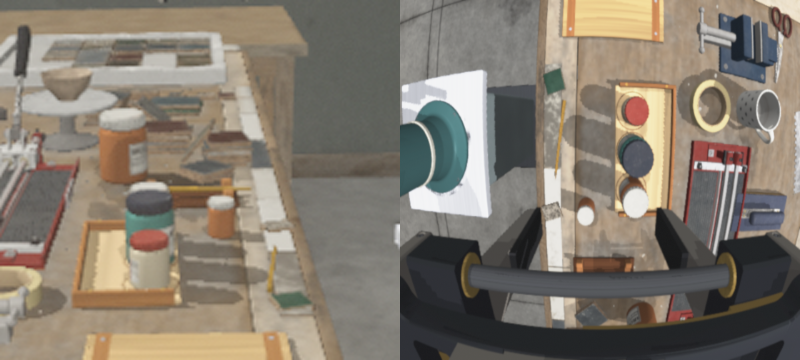

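All the jars are back on their seats within a few mm of where they started, the brush is on the rest and the arm is clear. I'll hand in.

```bash
python3 -c "
from cell import robot
print(robot.job_done())"
```

```text
the job is handed in; nothing more can be done
None
```

I handed the job in at about 94 s: the brush lies in both notches of the rest, and all three jars stand upright on their original seats (the cameras put them within a few mm of their start positions); the hand-in call returned no verdict.

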